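# Set the mug press's program selector and start it

## Task

Start program 4 on the mug press: push the pointer of its rotary selector round clockwise (seen from above) gently with a fingertip, click by click and without gripping it, until it rests at mark 4, the fourth short mark after the long 'off' bar. Then press the round start button fully down and let it come back up; do not press it before the selector is at 4. Leave the mugs, tape, tools and bottle where they are.

Things in the scene. Friction and masses are not known exactly. Their poses are not given: they have to be found in the camera images.
- press: Mug press, fixed: low black housing, 170 mm in its x, y from -150 to +130 mm, flat grey panel on top at z = 66 mm. At its left end (y +130 to +320, x within 60 mm) a mug clamp, a lying drum with its top at z = 148 mm. Origin: on the table under the selector's axis; x points to the back, away from the operator, y to the clamp, z up.
- selector (a joint): Turn of the selector, rad, growing clockwise from above. Six detents 0.698 (40 deg) apart: off = 0, then marks 1 to 5 (mark 4 = 2.793); stops 0.14 beyond the ends. Starts at rest in off, 1 or 2. Pointer direction, from the press's x axis counter-clockwise: 100 deg minus this. A click takes up to 0.07 N m; past half-way between marks it snaps on by itself to the next.
- selector_axis (a point): On the selector's upright axis, level with the pointer's top, 104 mm above the table. Black disc of radius 30 mm, its top at 78 mm, with a standing pointer bar across it, 13 mm thick, from 28 mm behind the axis to 44.5 mm before it, top at 104 mm; a white line on its top runs towards the nose. x of this point points to the nose.
- selector_nose (a point): Outermost point of the pointer's rounded nose, 44.5 mm from the axis, 90 mm above the table; it faces the mark that is set. x points outwards.
- mark_off (a point): Inner end of the off mark, on the panel, 54 mm from the selector's axis. The marks are raised white bars pointing to the axis, without lettering: off is long and broad (20 x 8 mm); 1 to 5 follow clockwise, 40 deg apart, short and thin (11 x 4 mm).
- start (a joint): Travel of the start button, m: 0 up, 0.006 fully down. Spring return; about 5 N when fully down.
- start_top (a point): Centre of the top of the start button, a plain grey round button of radius 16 mm in a black collar on the panel, 110 mm to the right (-y) of the selector's axis and 20 mm nearer the operator (-x of the press). Pressed straight down.
- mug_a: White ceramic mug, 82 mm across, 95 mm tall, handle at its +y; a loose bystander. Origin at the centre of its underside.
- mug_b: White ceramic mug, 82 mm across, 95 mm tall, handle at its +y; a loose bystander. Origin at the centre of its underside.
- mug_c: White ceramic mug, 82 mm across, 95 mm tall, handle at its +y; a loose bystander. Origin at the centre of its underside.
- mug_d: White ceramic mug, 82 mm across, 95 mm tall, handle at its +y; a loose bystander. Origin at the centre of its underside.
- tape: Roll of tape lying on the press's panel behind the start button, 48 mm across, 19 mm high; a loose bystander. Origin at the centre of its underside.
- wrench: Steel wrench, 160 mm long along its x, lying on the table; a loose bystander.
- spray: White bottle, 52 mm across, 160 mm tall, standing behind the press; a loose bystander. Origin at the centre of its underside.
- spatula: Spatula, 200 mm long along its x, lying on the table; a loose bystander.

How it is judged:
By the outcome, as a careful person would: the job done as asked, in the order asked, and still so for the second after the job is handed in, with the robot touching nothing.
It also fails if it takes over 64 s, if anything falls off the work surface, if the arm or the gripper's body presses on something with over 40 N, if the wrist force passes 120 N, or if a joint passes its speed limit or range.

## Robot

A 6-joint arm with a two-finger parallel gripper is mounted at the origin on the work surface. World frame = base frame: x ahead of the robot, y to its left, z up, the work surface at z = 0. Lengths are in m, angles in degrees, forces in N, time in s.
With the tool pointing down it reaches from about 0.4 to 0.825 m from the base axis. Payload 7 kg.
Tool frame: the origin (TCP) lies at the very end of the fingers, on their centre line; the grasp point (between the pads) lies 19 mm behind it; x points along the fingers, z is the direction in which the jaws open and shut, and the axes are right-handed (so a half turn about x gives the same grasp; the last joint's range is limited). The gripper opens to 88 mm and grips with 3 to 60 N. Pads are 19 mm wide; open, the fingers measure 130 mm over their backs; the gripper's body (78 mm by 193 mm) begins 47 mm behind the grasp point.
Start: joints at [88.241, 20.546, 0.682, 0, -70.136, -16.507], TCP at [0.212, 0.641, 0.227] pointing down, gripper open.
Joint ranges: [-176.03, 176.03], [-82.01, 121.73], [-58.28, 71.71], [-173.87, 95.51], [-174.79, -0.11], [-173.66, 173.66]. Speed limits (degrees/s): [136.94, 136.94, 172.46, 180, 180, 180].

## Interface

Orientations are given as [roll, pitch, yaw] about the fixed x, y, z axes, in that order (R = Rz(yaw) Ry(pitch) Rx(roll)).
In Python, from plant import * gives the robot as it stands.
- The arm moves only by the tool arm_command, never from a script. Its argument "commands" is one flat list of numbers, 5 for each row, row after row: the shift along the tool's x, y, z in mm, then the turn about the tool's x in degrees, then the opening in per cent of the stroke, from 0 (shut) to 100 (fully open). A call has 1 to 5 rows; each row shifts and turns the pose as measured when the row begins, along the tool's axes as they then stand; what a row does not reach is not made up. A row lasts 1/8 s, in which the tool goes at most 62.5 mm and 10.7 degrees, less where a joint would pass 70% of its speed; a pose out of reach is approached as far as the arm can. A call is refused whole if a number of a shift passes 62.5 or a number of a turn 10.7, either way. A call with a gripper value outside its range is refused whole. The fingers move at their own pace and stop on an object; the grip force is fixed at half the most. Time passes only in rows, so rows that do not move let the fingers close. It gives the time, the measured TCP pose, the force and the opening at its end, in the units of the state.
- get_obs(): the state, without advancing time (a new reading comes with each control period).
- snapshot(name): name is "scene" or "top"; returns a dict with "frame" (420x560x3 uint8, blue, green, red), "fov_y" (degrees; the focal length in pixels is half the picture's height over the tangent of half this angle, whatever the lens; pixels are square), "cx", "cy" (the principal point, pixels), "world_to_cam" (4x4, takes a point from world to camera coordinates). Camera axes: x right, y up, looking along -z (the intrinsics and any distortion apply to the point x, -y, -z); pixel columns grow to the right and rows downward; lengths in m; the calibration is good to about 2 mm. A picture is of the moment at which its call begins. There is no depth.
- close_job(): hands the job in, once; it reports no verdict.
The state is a dict: "clock": time; "joint_pos": joint angles; "qvel": joint speeds; "tau": joint torques, N m; "tool_pos": TCP position; "orientation": TCP orientation; "force": force on the tool from outside, world axes, zero at the start; "moment": the same for the moment, N m; "opening": finger opening in m.
Only numpy, scipy, OpenCV 4.12 (cv2) and the standard library are available. Lean on these libraries where they do the work, as an engineer would, in place of code of your own. Each camera call takes 0.05 s, during which the arm holds its last target. There are 200 camera calls.

## Working session

There is one attempt and no reset: what is moved stays moved. The work goes in short steps, Python scripts to look and compute and a tool call to move; the robot and the scene stay as the last step left them, time stands still between calls to the robot, and variables do not carry over. Pictures are saved under pics/ and viewed, about 8 in all and at most 12, crops included, and the job is handed in when it is done.

Besides the shell and the picture viewer there is one more tool, called after ">>>" as name(argument=value, ...) on one line, values as JSON. arm_command: Moves the arm, as the interface text tells. Its arguments: {"type":"object","properties":{"commands":{"type":"array"}},"required":["commands"]}

```bash
mkdir -p pics; ls
python3 - <<'E'
from plant import *
import cv2
print(get_obs())
for n in("scene","top"):
    s=snapshot(n);cv2.imwrite(f"pics/{n}0.png",s["frame"]);print({k:v for k,v in s.items() if k!="frame"})
E
```

```text
pics
{'clock': 0.0, 'joint_pos': array([ 8.82428929e+01,  2.05891741e+01,  6.32684326e-01, -1.92482821e-02,
       -7.01363448e+01, -1.65048872e+01]), 'qvel': array([ 0.02186877, -0.02989373,  0.01468969,  0.09237644, -0.06160032,
       -0.04253534]), 'tau': array([-2.43899194e-04, -5.82708764e+01,  2.93058425e+01,  6.99742019e+00,
        6.92840738e-03, -1.74475194e-04]), 'tool_pos': array([0.21141951, 0.64050732, 0.22564268]), 'orientation': array([   5.47690368,   89.90541784, -102.79164561]), 'force': array([ 0.11935192, -0.28900928, -0.15707724]), 'moment': array([0.01030537, 0.03118398, 0.02708676]), 'opening': 0.0877641914811049}
{'fov_y': 57.78222087048157, 'cx': 275.50941946708906, 'cy': 202.72913667424382, 'world_to_cam': array([[ 0.31696057,  0.94839039,  0.00957382, -0.09051146],
       [-0.79695646,  0.26085024,  0.54480965,  0.41741394],
       [ 0.5141949 , -0.18031309,  0.83850509, -1.3040876 ],
       [ 0.        ,  0.        ,  0.        ,  1.        ]])}
{'fov_y': 54.00119983305211, 'cx': 280.89899775066004, 'cy': 206.6408689688857, 'world_to_cam': array([[-0.00958399, -0.99994116, -0.00508248, -0.05658551],
       [ 0.99010179, -0.01020118,  0.13997996, -0.56562855],
       [-0.14002357, -0.0036906 ,  0.99014129, -1.04579812],
       [ 0.        ,  0.        ,  0.        ,  1.        ]])}
```

View pics/scene0.png

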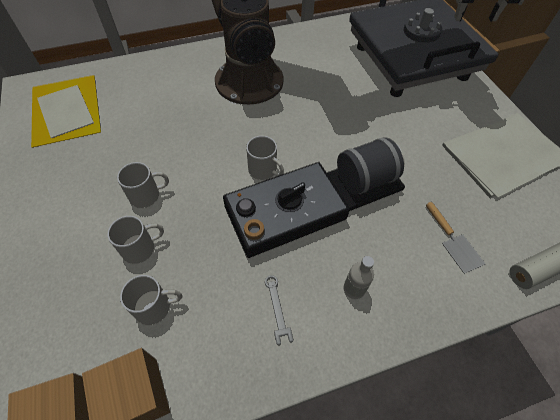

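View pics/top0.png

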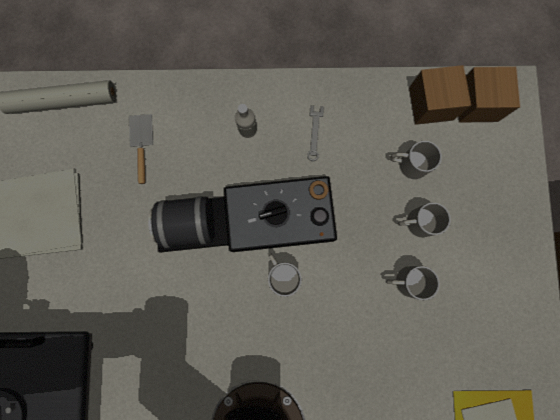

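Run:
```python
import cv2,numpy as np
a=cv2.imread("pics/top0.png")[170:260,215:345];b=cv2.imread("pics/scene0.png")[155:255,215:355]
a=cv2.resize(a,None,fx=6,fy=6,interpolation=cv2.INTER_CUBIC);cv2.imwrite("pics/ta.png",a)
b=cv2.resize(b,None,fx=5.5,fy=5.5,interpolation=cv2.INTER_CUBIC);cv2.imwrite("pics/sb.png",b)
```

```text
(no output)
```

View pics/ta.png

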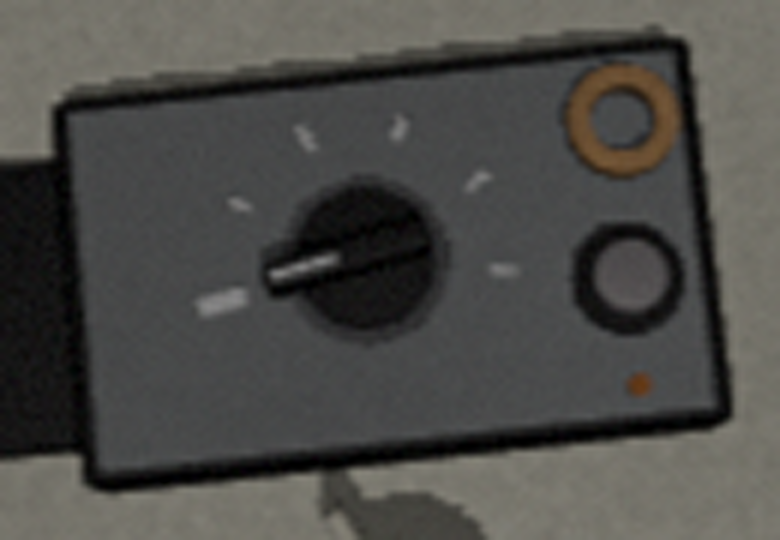

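View pics/sb.png

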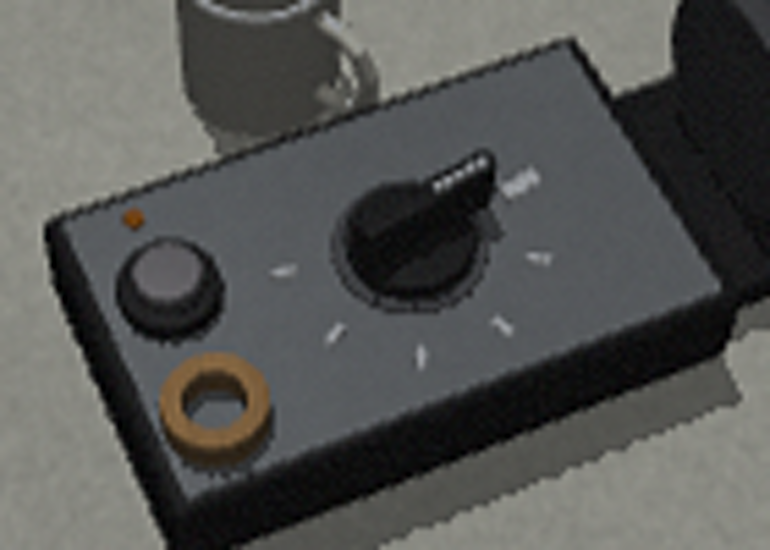

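```bash
cat > h.py <<'E'
import numpy as np
from scipy.optimize import least_squares
from plant import *
def proj(s,P):
    P=np.atleast_2d(P);c=P@s["world_to_cam"][:3,:3].T+s["world_to_cam"][:3,3]
    f=210/np.tan(np.radians(s["fov_y"]/2))
    return np.c_[s["cx"]+f*c[:,0]/-c[:,2],s["cy"]-f*c[:,1]/-c[:,2]]
def W(p,L):
    a=p[2];c,s=np.cos(a),np.sin(a);L=np.atleast_2d(L)
    return np.c_[p[0]+c*L[:,0]-s*L[:,1],p[1]+s*L[:,0]+c*L[:,1],L[:,2]]
E
python3 - <<'E'
from h import *
t,s=snapshot("top"),snapshot("scene")
def pl(r,a,z): a=np.radians(a);return [r*np.cos(a),r*np.sin(a),z]
L=np.array([pl(64,100,67)]+[pl(59.5,100-40*k,67) for k in range(1,6)]+[[-20,-110,0]])/1e3
pt=np.array([(222,303),(240,204),(306,137),(400,128),(480,181),(504,270),(630,275)])/6+[215,170]
ps=np.array([(521,181),(540,258),(503,326),(421,357),(335,335),(285,270),(168,265)])/5.5+[215,155]
def res(p):
    M=L.copy();M[:-1,2]=p[3];M[-1,2]=p[4]
    w=W(p,M);return np.r_[proj(t,w)-pt,proj(s,w)-ps].ravel()
r=least_squares(res,[.5,0,0,.066,.085],loss="soft_l1")
p=r.x;print(p,np.degrees(p[2]));print(np.round(r.fun.reshape(-1,2),1))
print("axis top",proj(t,W(p,[0,0,.104])),"start",W(p,[-.02,-.11,p[4]]))
n=((np.array([270,278]))/6+[215,170]);print("nose pred off",proj(t,W(p,pl(.0445,100,.104))),n)
E
```

```text
[ 0.54349109 -0.04950819  0.09241975  0.06721011  0.08933522] 5.295261701682554
[[-0.1 -0.2]
 [-0.1  0.1]
 [-0.1  0.1]
 [-0.  -0. ]
 [-0.3 -0.1]
 [ 0.2  0.2]
 [ 0.3  0. ]
 [ 0.2  0.2]
 [-0.  -0.1]
 [ 0.2 -0.1]
 [ 0.1 -0. ]
 [-0.3 -0.1]
 [-0.2  0.1]
 [-0.1  0.1]]
axis top [[275.71356099 211.67923972]] start [[ 0.53372815 -0.16088451  0.08933522]]
nose pred off [[258.36220013 216.5728511 ]] [260.         216.33333333]
```

```bash
cat >> h.py <<'E'
from scipy.spatial.transform import Rotation as Rn
AX=np.array([.5435,-.0495]);
def state():
    o=get_obs();R=Rn.from_euler("xyz",o["orientation"],degrees=True).as_matrix()
    return o,R,np.degrees(np.arctan2(R[1,1],R[0,1]))
def plan(targets,n):
    "targets: list of (xyz m, heading deg of tool y); n rows to each; prints rows in the tool frame"
    o,R,h=state();p=o["tool_pos"]
    print("t",o["clock"],"pos",np.round(p*1e3,1),"hd",round(h,1),"F",np.round(o["force"],1),"J6",round(o["joint_pos"][5]),"tilt",np.round(R[:,0],3))
    for q,g in targets:
        q=np.array(q);
        dh=g-h
        for k in range(n):
            d=R.T@((q-p)/n)*1e3
            print(np.round(d,1),round(-dh/n,1))
            R=R@Rn.from_euler("x",-dh/n,degrees=True).as_matrix()
        p=q;h=g
def push(a,r=32,d=16,z=86):
    "tool target when the pointer faces turn a (deg, 0=off)"
    b=np.radians(105.3-a);u=np.array([np.cos(b),np.sin(b)]);v=np.array([-u[1],u[0]])
    return (np.r_[AX+(r*u+d*v)/1e3,z/1e3],105.3-a-90)
E
python3 -c "
from h import *
plan([push(0,d=28,z=160)],14)"
```

```text
t 0.2 pos [211.5 640.7 226. ] hd -18.3 F [-1.3 -1.2  0.1] J6 -17 tilt [-0.    -0.001 -1.   ]
[ 4.8 35.  38.6] -2.4
[ 4.8 33.4 40. ] -2.4
[ 4.8 31.7 41.4] -2.4
[ 4.8 29.9 42.7] -2.4
[ 4.8 28.1 43.9] -2.4
[ 4.8 26.3 45. ] -2.4
[ 4.8 24.4 46.1] -2.4
[ 4.8 22.4 47.1] -2.4
[ 4.8 20.4 48. ] -2.4
[ 4.8 18.4 48.8] -2.4
[ 4.8 16.3 49.5] -2.4
[ 4.8 14.3 50.1] -2.4
[ 4.8 12.1 50.7] -2.4
[ 4.8 10.  51.1] -2.4
```

>>> arm_command(commands=[0,35,38,-2,0,0,33,40,-2,0,0,32,41,-2,0,0,30,42,-2,0,0,28,43,-2,0])

```text
clock: 0.82
tool_pos: [0.3161, 0.3992, 0.2239]
orientation: [2.2, 89.8, -95.5]
force: [0.3, 0.9, 0.4]
opening: 0.0436
```

>>> arm_command(commands=[0,26,45,-2,0,0,24,46,-2,0,0,22,47,-2,0,0,20,48,-2,0,0,18,48,-2,0])

```text
clock: 1.45
tool_pos: [0.4129, 0.1501, 0.2255]
orientation: [24.7, 89.9, -62.5]
force: [0.0, 0.0, 0.4]
opening: 0.0005
```

```bash
python3 -c "
from h import *
plan([push(0,d=28,z=160)],5)"
```

```text
t 1.45 pos [412.9 150.1 225.5] hd 2.7 F [0.  0.  0.4] J6 47 tilt [ 0.001 -0.002 -1.   ]
[13.2 17.3 36.1] -2.5
[13.2 15.7 36.8] -2.5
[13.2 14.1 37.4] -2.5
[13.2 12.4 38. ] -2.5
[13.2 10.8 38.5] -2.5
```

>>> arm_command(commands=[0,17,36,-2.5,0,0,16,37,-2.5,0,0,14,37,-2.5,0,0,12,38,-2.5,0,0,11,38,-2.5,0])

```text
clock: 2.08
tool_pos: [0.5096, -0.0324, 0.2269]
orientation: [65.0, 89.8, -9.4]
force: [0.8, 0.6, -0.2]
opening: 0.0003
```

```bash
python3 -c "
from h import *
plan([push(0,d=28,z=86)],3)
import cv2
for n in('top','scene'):cv2.imwrite('pics/'+n+'1.png',snapshot(n)['frame'])
"
```

```text
t 2.075 pos [509.6 -32.4 226.9] hd 15.6 F [ 0.8  0.6 -0.2] J6 87 tilt [ 0.003 -0.001 -1.   ]
[47.  -0.1 -2.3] 0.1
[47.  -0.1 -2.3] 0.1
[47.  -0.1 -2.3] 0.1
```

View pics/scene1.png

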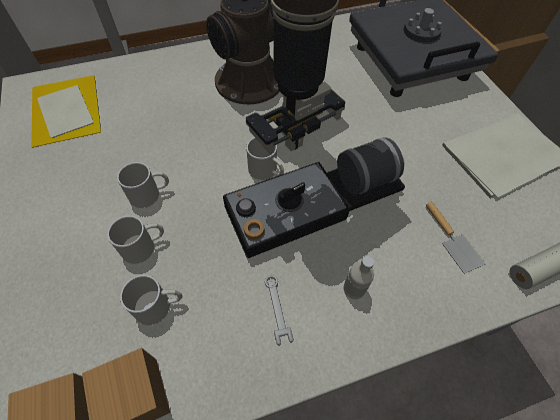

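>>> arm_command(commands=[45,0,-2,0,0,45,0,-2,0,0,35,0,-2,0,0,10,0,0,0,0,5,0,0,0,0])

```text
clock: 2.8
tool_pos: [0.51, -0.0274, 0.0846]
orientation: [70.3, 89.6, -4.5]
force: [0.4, -0.2, 0.3]
opening: 0.0006
```

```bash
python3 -c "
from h import *
plan([push(0,d=16,z=86),push(10,d=16),push(20,d=16),push(30,d=16)],2)
import cv2
A=[]
for n in('top','scene'):
    s=snapshot(n);print(proj(s,get_obs()['tool_pos']))
    f=s['frame'];A.append(cv2.resize(f[165:255,220:320] if n=='top' else f[145:235,240:340],None,fx=4,fy=5*4/5,interpolation=2))
cv2.imwrite('pics/c2.png',cv2.hconcat(A))
"
```

```text
t 2.8 pos [510.  -27.4  84.6] hd 15.2 F [ 0.4 -0.2  0.3] J6 86 tilt [ 0.006 -0.    -1.   ]
[-0.7  5.2 -0.9] -0.0
[-0.7  5.2 -0.9] -0.0
[ 0.   2.9 -1.1] 5.0
[ 0.   2.8 -1.4] 5.0
[ 0.   2.9 -1.1] 5.0
[ 0.   2.8 -1.4] 5.0
[ 0.   2.9 -1.1] 5.0
[ 0.   2.8 -1.4] 5.0
[[267.15379951 226.10963402]]
[[293.59398048 183.02103221]]
```

View pics/c2.png

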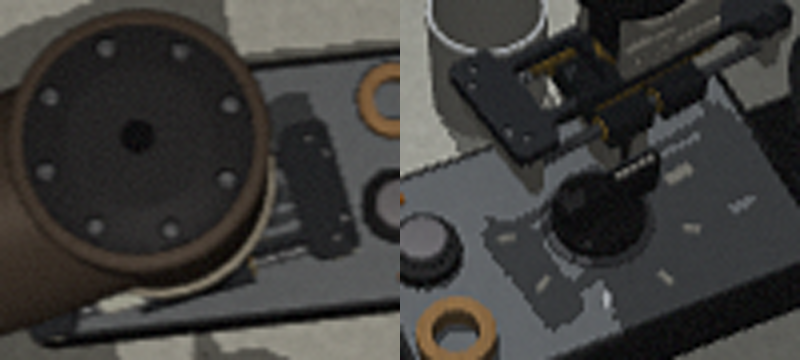

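>>> arm_command(commands=[0,5,0,0,0,0,5,-1,0,0,0,3,-1,5,0,0,3,-1,5,0,0,3,-1,5,0])

```text
clock: 3.52
tool_pos: [0.527, -0.0188, 0.0871]
orientation: [99.3, 89.7, 9.0]
force: [-1.9, 0.7, -0.3]
opening: 0.0005
```

```bash
python3 -c "
from h import *
plan([push(20),push(30),push(40)],2)"
```

```text
t 3.525 pos [527.  -18.8  87.1] hd -0.3 F [-1.9  0.7 -0.3] J6 70 tilt [ 0.004  0.001 -1.   ]
[ 0.6  1.6 -1.3] 2.2
[ 0.6  1.5 -1.3] 2.2
[ 0.   2.9 -1.1] 5.0
[ 0.   2.8 -1.4] 5.0
[ 0.   2.9 -1.1] 5.0
[ 0.   2.8 -1.4] 5.0
```

>>> arm_command(commands=[0,3,-1,4,0,0,3,-1,5,0,0,3,-1,5,0,0,3,-1,5,0,0,3,-1,5,0])

```text
clock: 4.15
tool_pos: [0.5439, -0.0153, 0.0889]
orientation: [139.3, 89.7, 24.1]
force: [-2.9, 2.4, -2.1]
opening: -0.0
```

```bash
python3 -c "
from h import *
plan([push(50),push(60),push(70)],2)"
```

```text
t 4.15 pos [543.9 -15.3  88.9] hd -25.2 F [-2.9  2.4 -2.1] J6 46 tilt [ 0.005  0.002 -1.   ]
[ 1.5  1.9 -1.5] 4.8
[ 1.5  1.7 -1.7] 4.8
[ 0.   2.9 -1.1] 5.0
[ 0.   2.8 -1.4] 5.0
[ 0.   2.9 -1.1] 5.0
[ 0.   2.8 -1.4] 5.0
```

>>> arm_command(commands=[1,3,-2,5,0,1,3,-2,5,0,0,3,-1,5,0,0,3,-1,5,0,0,3,-1,5,0])

```text
clock: 4.78
tool_pos: [0.5596, -0.017, 0.0884]
orientation: [-165.9, 89.7, 52.9]
force: [-0.2, 0.4, 0.1]
opening: 0.0004
```

```bash
python3 -c "
from h import *
plan([push(70),push(80),push(90)],2)
import cv2
A=[]
for n in('top','scene'):
    s=snapshot(n)
    f=s['frame'];A.append(cv2.resize(f[165:255,220:320] if n=='top' else f[145:235,240:340],None,fx=4,fy=4,interpolation=2))
cv2.imwrite('pics/c3.png',cv2.hconcat(A))
"
```

```text
t 4.775 pos [559.6 -17.   88.4] hd -51.1 F [-0.2  0.4  0.1] J6 21 tilt [ 0.003  0.004 -1.   ]
[1.2 0.6 0. ] 1.8
[1.2 0.6 0. ] 1.8
[ 0.   2.9 -1.1] 5.0
[ 0.   2.8 -1.4] 5.0
[-0.   2.9 -1.1] 5.0
[-0.   2.8 -1.4] 5.0
```

View pics/c3.png

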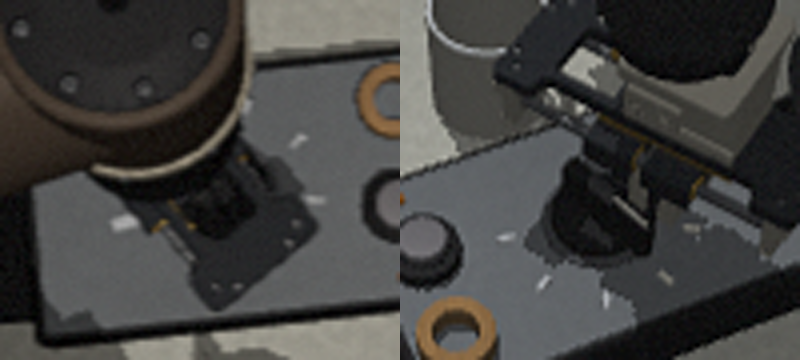

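>>> arm_command(commands=[1,3,0,5,0,1,3,-1,5,0,0,3,-1,5,0,0,3,-1,5,0,0,3,-1,5,0])

```text
clock: 5.5
tool_pos: [0.5713, -0.0262, 0.0874]
orientation: [-137.2, 89.5, 56.7]
force: [-0.3, 3.3, -0.7]
opening: 0.0008
```

```bash
python3 -c "
from h import *
plan([push(100),push(110)],2)"
```

```text
t 5.5 pos [571.3 -26.2  87.4] hd -76.1 F [-0.3  3.3 -0.7] J6 -3 tilt [ 0.005  0.007 -1.   ]
[ 0.7  2.5 -0.7] 4.3
[ 0.7  2.4 -0.9] 4.3
[-0.   2.9 -1.1] 5.0
[-0.   2.8 -1.4] 5.0
```

>>> arm_command(commands=[1,3,-1,5,0,1,3,-1,5,0,0,3,-1,5,0,0,3,-1,5,0])

```text
clock: 6.0
tool_pos: [0.5783, -0.0365, 0.0869]
orientation: [-126.6, 89.4, 47.1]
force: [-0.4, 0.8, -0.1]
opening: 0.0005
```

```bash
python3 -c "
from h import *
plan([push(120),push(130)],2)"
```

```text
t 6.0 pos [578.3 -36.5  86.9] hd -96.2 F [-0.4  0.8 -0.1] J6 -21 tilt [ 0.008  0.008 -1.   ]
[ 0.5  2.8 -0.4] 4.2
[ 0.5  2.7 -0.6] 4.2
[-0.   2.9 -1.1] 5.0
[-0.   2.8 -1.4] 5.0
```

Snapped to mark 3 (force gone). On towards half-way between 3 and 4.

>>> arm_command(commands=[0,3,-1,5,0,1,3,-1,5,0,0,3,-1,5,0,0,3,-1,5,0,0,3,-1,5,0])

```text
clock: 6.62
tool_pos: [0.5816, -0.0509, 0.0876]
orientation: [-109.7, 89.0, 39.0]
force: [0.4, 1.8, -0.4]
opening: 0.0006
```

```bash
python3 -c "
from h import *
plan([push(140),push(145)],2)"
```

```text
t 6.625 pos [581.6 -50.9  87.6] hd -121.3 F [ 0.4  1.8 -0.4] J6 -45 tilt [ 0.013  0.01  -1.   ]
[0.8 2.3 0.2] 1.7
[0.8 2.3 0.1] 1.7
[-0.   1.4 -0.6] 2.5
[-0.   1.4 -0.7] 2.5
```

>>> arm_command(commands=[1,2.5,0,2,0,1,2.5,0,2,0,0,2,-1,3,0,0,0,0,0,0])

```text
clock: 7.12
tool_pos: [0.579, -0.0575, 0.0862]
orientation: [-105.7, 89.0, 36.0]
force: [0.1, 0.3, 0.2]
opening: 0.0001
```

```bash
python3 -c "
from h import *
plan([push(145),push(150)],2)"
```

```text
t 7.125 pos [579.  -57.5  86.2] hd -128.3 F [0.1 0.3 0.2] J6 -51 tilt [ 0.015  0.011 -1.   ]
[0.1 0.3 0.2] 0.7
[0.1 0.3 0.2] 0.7
[-0.   1.4 -0.6] 2.5
[-0.   1.4 -0.7] 2.5
```

>>> arm_command(commands=[0,-8,0,0,0,0,-8,0,0,0,-30,0,0,0,0,-35,0,0,0,0,-35,0,0,0,0])

```text
clock: 7.75
tool_pos: [0.5871, -0.044, 0.1856]
orientation: [-90.2, 89.3, 51.8]
force: [0.6, 0.6, 0.3]
opening: 0.0002
```

```bash
python3 -c "
from h import *
plan([([.534,-.161,.14],-175)],5)"
```

```text
t 7.75 pos [587.1 -44.  185.6] hd -128.0 F [0.6 0.6 0.3] J6 -52 tilt [ 0.007  0.009 -1.   ]
[ 8.8 25.1 -6.1] 9.4
[  8.8  23.8 -10.1] 9.4
[  8.8  21.8 -13.8] 9.4
[  8.8  19.3 -17.2] 9.4
[  8.8  16.2 -20.1] 9.4
```

>>> arm_command(commands=[5,25,-6,9,0,5,24,-10,9,0,5,22,-14,9,0,5,19,-17,9,0,5,16,-20,9,0])

```text
clock: 8.38
tool_pos: [0.5388, -0.1605, 0.1627]
orientation: [-63.9, 88.9, 32.2]
force: [0.7, -0.0, -1.0]
opening: 0.0004
```

```bash
python3 -c "
from h import *
plan([([.534,-.161,.095],-179)],3)
import cv2
A=[]
for n in('top','scene'):
    s=snapshot(n);print(proj(s,get_obs()['tool_pos']))
    f=s['frame'];A.append(cv2.resize(f[165:255,220:340] if n=='top' else f[155:245,220:340],None,fx=6,fy=6,interpolation=2))
cv2.imwrite('pics/c4.png',cv2.resize(cv2.vconcat(A),None,fx=.55,fy=.55,interpolation=3))
"
```

```text
t 8.375 pos [ 538.8 -160.5  162.7] hd -173.9 F [ 0.7 -0.  -1. ] J6 -87 tilt [ 0.016  0.01  -1.   ]
[22.5  2.  -0.2] 1.7
[22.5  2.  -0.2] 1.7
[22.5  2.  -0.3] 1.7
[[323.67516816 210.75837076]]
[[243.96850038 187.20976885]]
```

View pics/c4.png

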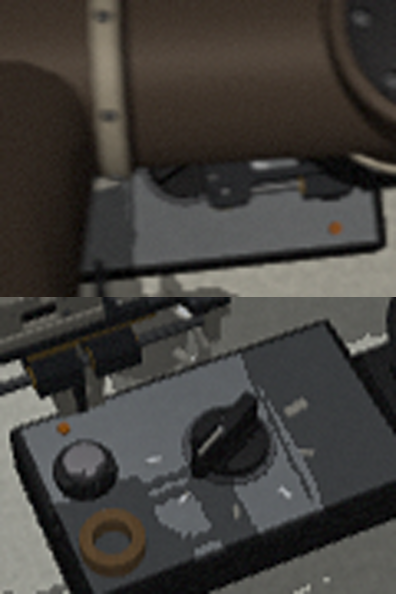

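```bash
python3 -c "
from h import *
s=snapshot('scene')
for a in(120,140,160,180,200):
    b=np.radians(105.3-a);q=[proj(s,[.5435+r*np.cos(b),-.0495+r*np.sin(b),.104])[0] for r in(.015,.042)]
    print(a,(np.array(q)-[220,155])*3.3+[0,297])
"
```

```text
120 [[233.3896278  433.41033782]
 [236.67067388 464.40714537]]
140 [[226.31095525 432.73395963]
 [216.53750836 462.45818379]]
160 [[219.88762506 430.10018114]
 [198.35164162 454.87509301]]
180 [[214.90799329 425.8406947 ]
 [184.41443171 442.68654399]]
200 [[211.97228101 420.48688096]
 [176.40012479 427.5036081 ]]
```

>>> arm_command(commands=[22,2,0,1.7,0,22,2,0,1.7,0,14,2,0,1.7,0,5,0,0,0,0,0,0,0,0,0])

```text
clock: 9.15
tool_pos: [0.5373, -0.1577, 0.0996]
orientation: [-65.3, 88.8, 26.6]
force: [0.8, -0.1, 0.6]
opening: 0.0003
```

>>> arm_command(commands=[4,3,-3,0,0,4,0,0,0,0,3,0,0,0,0,3,0,0,0,0])

```text
clock: 9.65
tool_pos: [0.5358, -0.161, 0.0864]
orientation: [-69.0, 88.6, 22.9]
force: [-1.5, 0.8, 1.9]
opening: 0.0004
```

>>> arm_command(commands=[2,0,0,0,0,2,0,0,0,0,2,0,0,0,0])

```text
clock: 10.02
tool_pos: [0.5359, -0.161, 0.081]
orientation: [-69.8, 88.6, 22.2]
force: [-7.5, 4.6, 20.1]
opening: 0.0007
```

```bash
python3 -c "
from h import *
import cv2
o,R,h=state();print(o['tool_pos'],o['force'],R[:,0],h)
s=snapshot('scene');cv2.imwrite('pics/press.png',cv2.resize(s['frame'][165:240,210:310],None,fx=7,fy=7,interpolation=2))
for z in(.066,.079,.083,.089):print(z,(proj(s,[.534,-.161,z])-[210,165])*7)
"
```

```text
[ 0.53586527 -0.16101165  0.08100985] [-7.49257876  4.57127508 20.05546284] [ 0.02193236  0.00893823 -0.9997195 ] -178.0762330959873
0.066 [[251.93092532 304.12756942]]
0.079 [[249.87481214 284.39945643]]
0.083 [[249.23247415 278.236315  ]]
0.089 [[248.26024109 268.90787724]]
```

View pics/press.png

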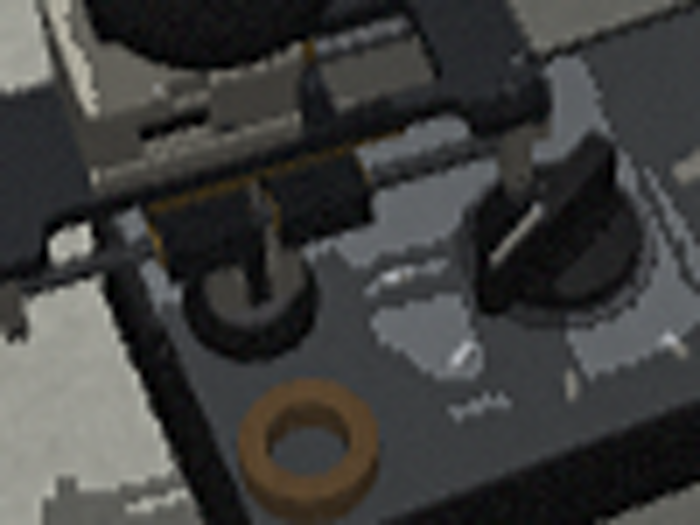

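>>> arm_command(commands=[-4,0,0,0,0,-8,0,0,0,0,-30,0,0,0,0,-50,0,0,0,0,-50,0,0,0,0])

```text
clock: 10.7
tool_pos: [0.5305, -0.1621, 0.2233]
orientation: [-57.9, 89.1, 34.0]
force: [1.4, -0.6, -0.2]
opening: 0.0001
```

>>> arm_command(commands=[0,20,-55,0,0,0,20,-55,0,0,0,20,-55,0,0,0,0,0,0,0])

```text
clock: 11.2
tool_pos: [0.4783, -0.3335, 0.2273]
orientation: [-76.3, 88.5, 15.9]
force: [-0.3, 1.2, 0.6]
opening: 0.0001
```

```bash
python3 -c "
from h import *
import cv2
o=get_obs();print(o['tool_pos'],o['force'],o['clock'])
A=[]
for n in('top','scene'):
    f=snapshot(n)['frame'];A.append(cv2.resize(f[165:255,220:340] if n=='top' else f[160:250,220:340],None,fx=3.3,fy=3.3,interpolation=2))
cv2.imwrite('pics/end.png',cv2.vconcat(A))
"
```

```text
[ 0.47830391 -0.33348063  0.22733412] [-0.27456759  1.16439785  0.58079951] 11.2
```

View pics/end.png

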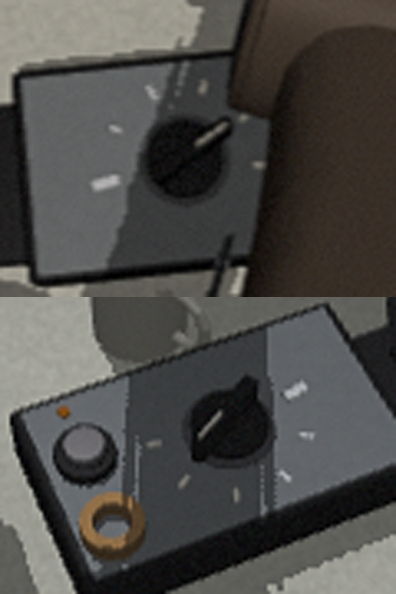

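The top half shows the pointer's nose at (230,122), facing mark 4 at (243,117), with mark 5 at (258,165). In the lower half the button at (85,445) is up again, and the tape and mug are where they were.

```bash
python3 -c "
from plant import *
print(close_job())"
```

```text
the job is handed in; nothing more can be done
None
```

The mug press is set to program 4 and started, and the job was handed in at about 11 s of the 64 s allowed.

- **Selector:** I pushed the pointer clockwise with the shut fingertips, click by click from off to mark 4. The push force read at most about 4 N. After the last snap no force was left. The final top and side views show the nose facing the fourth short mark.
- **Start button:** I pressed it only after the selector was at 4. The fingertip went down until the button bottomed out, about 6 mm in, where the force rose to about 20 N. A picture showed the fingers inside the collar, on the button face. I then released it, and the final side view shows it back up.
- **Bystanders:** The tape and the mug in front of the press show no visible shift in the last close-up. I did not check the other mugs, the wrench, the spatula or the bottle again at the end, but the arm did not go near them. It ended clear of everything, to the right of the press.

One check was only approximate. The pointer's angle read from an earlier side view was about 6 degrees off mark 4, which is well inside the 40 degree spacing, and the later pictures agree with mark 4.

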